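Gauge the portion cylinder and set its pointer

TASK

Check the portion setting of the cream filler's leaning steel cylinder: take the gauge rod with the green-blue handle out of its wooden block, lower it gently, tip first, down the cylinder's bore until it rests on the hidden piston (do not let it drop), and let go of it. Then slide the red pointer along the white scale until its needle is level with the top end of the rod, and leave rod and pointer like that, without shifting the jar, the bowl or the dessert cup.

Things in the scene. Friction and masses are not known exactly. Their poses are not given: they have to be found in the camera images.
- rod_center (a point): Gauge rod, loose, 210 mm long, about 0.16 kg: lower 140 mm a round steel shaft 17 mm in diameter with a bevelled tip, upper 70 mm a round green-blue handle 24 mm in diameter. This point is on its axis, half-way along (105 mm from either end); z runs along the rod to the handle end. It starts upright in the block, tip down.
- rod_top (a point): Centre of the flat top end of the rod's handle, same axes as the rod; the handle's middle is 35 mm below it.
- rod_tip (a point): The rod's lower end, on its axis, same axes as the rod.
- block: Fixed wooden block 100 x 100 x 85 mm high on the table, origin at the centre of its underside, with one upright hole in the middle, 20 mm in diameter and 70 mm deep, in which the rod starts; 140 mm of the rod stand out.
- mouth (a point): Centre of the open top of the fixed steel cylinder (58 mm outside diameter, 130 mm long), 145 mm above the table. z runs up the bore's axis, which leans 30 degrees from vertical, upper end towards the robot; y is level, to the left seen from the robot; x points away from the robot and up. A funnel, 44 mm across here, narrows to the bore of 20 mm diameter 12 mm down.
- needle_tip (a point): Free end of the pointer's red needle (3 mm thick), which points to the rod; its axes are those of the mouth. It stands 22 mm to the right (-y of the mouth's frame) of the bore's axis and slides parallel to that axis.
- pointer_tab (a point): Grip point in the pointer's red tab: a bar 14 mm wide (along the mouth frame's y) and 16 mm along the bore's axis, standing out 51 mm from a black slider along the mouth frame's +x. The point is 14 mm inside its outer end, at the needle's height, at x +44, y -78 mm in the mouth's frame. A gripper pointing straight down, fingers closing along y, has room here.
- pointer (a joint): Slide of the pointer on the white scale (30 mm wide, a line each 10 mm, its top end 170 mm above the mouth along the bore), m: needle's distance above the mouth along the bore's axis, 0 (lowest) to 0.165. It rubs with about 3 N, stays where left, and starts near its low end.
- jar: Bystander: amber glass jar with red lid, 76 mm in diameter, 110 mm high, origin at the centre of its underside.
- bowl: Bystander: steel bowl, 140 mm in diameter, 60 mm high, origin at the centre of its underside.
- cup: Bystander: glass dessert cup, 72 mm in diameter, 55 mm high, origin at the centre of its underside.
- stand: Fixed aluminium stand, 190 x 130 mm, that carries the cylinder; origin on the table straight below the mouth. The piston that closes the bore is hidden, 60 to 110 mm below the mouth, and stands firm: the resting rod's top is 100 to 150 mm above the mouth along the bore.
Mind the look-alikes: they are no part of the job. What is meant by the part that bears rod_center is not orange, purple or yellow, and is the smaller of those in its own colour.

How it is judged:
By the outcome, as a careful person would: the job done as asked, in the order asked, and still so for the second after the job is handed in, with the robot touching nothing.
It also fails if it takes over 54 s, if anything falls off the work surface, if the arm or the gripper's body presses on something with over 40 N, if the wrist force passes 120 N, or if a joint passes its speed limit or range.

ROBOT

A 6-joint arm with a two-finger parallel gripper is mounted at the origin on the work surface. World frame = base frame: x ahead of the robot, y to its left, z up, the work surface at z = 0. Lengths are in m, angles in degrees, forces in N, time in s.
With the tool pointing down it reaches from about 0.25 to 0.85 m from the base axis. Payload 12.5 kg.
Tool frame: the origin (TCP) lies midway between the tips of the shut fingers; the grasp point (between the pads) lies 19 mm behind it; y points along the fingers, z is the direction in which the jaws open and shut, and the axes are right-handed (so a half turn about y gives the same grasp; the last joint's range is limited). The gripper opens to 93 mm and grips with 3 to 60 N. Pads are 15 mm wide; open, the fingers measure 128 mm over their backs; the gripper's body (75 mm by 188 mm) begins 65 mm behind the grasp point.
Start: joints at [65.684, 20.094, 94.641, -0, 65.266, -4.847], TCP at [0.183, 0.519, 0.219] pointing down, gripper open.
Joint ranges: [-157.81, 157.81], [-45, 120.19], [0.68, 151.7], [-89.99, 269.99], [4.06, 180], [-164.3, 164.3]. Speed limits (degrees/s): [127.2, 127.2, 159.86, 180, 180, 180].

INTERFACE

Orientations are given as [roll, pitch, yaw] about the fixed x, y, z axes, in that order (R = Rz(yaw) Ry(pitch) Rx(roll)).
In Python, from station import r gives the robot as it stands. The module is installed in compiled form; this text tells all that it offers.
- The arm moves only by the tool carry_out, never from a script. Its arguments are lists of equal length, an entry for each row: "claw": the opening, from 0 (shut) to 1 (fully open); "delta_pos": the shift along the tool's x, y, z in mm, a list of three; "dr": the turn, a rotation vector about the tool's x, y, z in degrees, a list of three. In form: {"claw": [claw, ...], "delta_pos": [[x, y, z], ...], "dr": [[rx, ry, rz], ...]}. A call has 1 to 8 rows; each row shifts and turns the commanded pose from where the row before left it, along the tool's axes as they then stand; what a row does not reach is not made up. A row lasts 1/12 s, in which the tool goes at most 41.7 mm and 7.16 degrees, less where a joint would pass 70% of its speed; a pose out of reach is approached as far as the arm can. A call with a gripper value outside its range is refused whole. The fingers move at their own pace and stop on an object; the grip force is fixed at half the most. Time passes only in rows, so rows that do not move let the fingers close. It gives the time, the measured TCP pose, the force and the opening at its end, in the units of the state.
- r.state(): the state, without advancing time (a new reading comes with each control period).
- r.capture(name): name is "side" or "top" or "wrist"; returns the picture (480x640x3 uint8, red, green, blue); there is no depth.
- r.camera_info(name): a dict with "fx", "fy", "cx", "cy" (pixels), "k1" (the pictures are not rectified: a ray, as slopes to the right and down, at radius r is drawn at 1 + k1 r^2 times it, then the intrinsics apply), "R" (3x3) and "t" (3): a world point X has camera coordinates R X + t; the wrist camera has in their place "tool_from_camera" (4x4, takes a point from camera to tool coordinates, whose origin is the TCP and whose axes are the tool frame's). Camera axes: x right, y down, z forward; pixel columns grow to the right and rows downward; lengths in m; the calibration is good to about 2 mm. A picture is of the moment at which its call begins: read the wrist's pose just before it. camera_info takes no time and is no camera call.
- r.hand_in(): hands the job in, once; it reports no verdict.
The state is a dict: "time_s": time; "joints": joint angles; "qd": joint speeds; "joint_efforts": joint torques, N m; "eef_pos": TCP position; "ee_rot": TCP orientation; "ft_force": force on the tool from outside, world axes, zero at the start; "moment": the same for the moment, N m; "finger_gap": finger opening in m.
Only numpy, scipy, OpenCV 4.12 (cv2) and the standard library are available. Lean on these libraries where they do the work, as an engineer would, in place of code of your own. Each camera call takes 0.05 s, during which the arm holds its last target. There are 200 camera calls.

## Working session

There is one attempt and no reset: what is moved stays moved. The work goes in short steps, Python scripts to look and compute and a tool call to move; the robot and the scene stay as the last step left them, time stands still between calls to the robot, and variables do not carry over. Pictures are saved under pics/ and viewed, about 8 in all and at most 12, crops included, and the job is handed in when it is done.

Besides the shell and the picture viewer there is one more tool, called after "Emit:" in YAML: its name, and indented under it one key for each argument. carry_out: Moves the arm, as the interface text tells. Its arguments: {"type":"object","properties":{"claw":{"type":"array","items":{"type":"number"}},"delta_pos":{"type":"array","items":{"type":"array","items":{"type":"number"}}},"dr":{"type":"array","items":{"type":"array","items":{"type":"number"}}}},"required":["claw","delta_pos","dr"]}

```bash
mkdir -p pics
python3 - <<'E'
from station import r
import cv2,numpy as np
s=r.state();print({k:np.round(v,3).tolist() for k,v in s.items()})
ims=[]
for n in["side","top","wrist"]:
    c=r.camera_info(n);print(n,{k:np.round(v,4).tolist() for k,v in c.items()})
    im=r.capture(n)[:,:,::-1];cv2.imwrite(f"pics/{n}0.png",im)
E
```

```text
{'time_s': 0.0, 'joints': [65.683, 20.121, 94.676, 0.001, 65.265, -4.848], 'qd': [0.014, 0.017, -0.044, 0.117, 0.046, -0.006], 'joint_efforts': [0.002, -49.735, -28.524, 0.07, 0.026, -0.0], 'eef_pos': [0.183, 0.518, 0.218], 'ee_rot': [-90.062, 0.006, -19.469], 'ft_force': [0.462, -0.009, -0.325], 'moment': [0.016, -0.059, 0.003], 'finger_gap': 0.093}
side {'fx': 533.5372, 'fy': 533.5372, 'cx': 320.6546, 'cy': 248.7637, 'k1': -0.047, 'R': [[0.8948, -0.4465, 0.0065], [-0.3457, -0.7019, -0.6227], [0.2826, 0.5549, -0.7824]], 't': [-0.4143, 0.3314, 0.9166]}
top {'fx': 509.6192, 'fy': 509.6192, 'cx': 316.3025, 'cy': 243.9498, 'k1': -0.0131, 'R': [[0.1664, -0.986, 0.003], [-0.9626, -0.1631, -0.2164], [0.2139, 0.0331, -0.9763]], 't': [0.0204, 0.5712, 1.0335]}
wrist {'fx': 355.7149, 'fy': 355.7149, 'cx': 319.1509, 'cy': 239.8637, 'k1': -0.0208, 'tool_from_camera': [[-0.0001, 0.962, 0.2729, -0.0753], [0.0003, -0.2729, 0.962, -0.1654], [1.0, 0.0002, -0.0003, 0.0001], [0.0, 0.0, 0.0, 1.0]]}
```

View pics/side0.png

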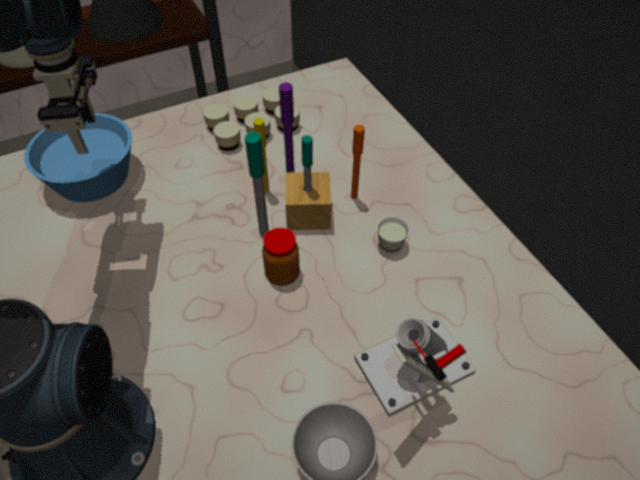

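View pics/top0.png

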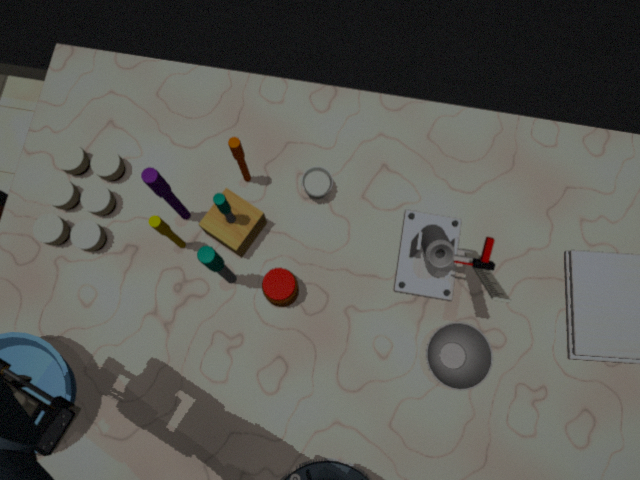

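Side view: the target rod's handle is at about (307,150) in the block at (308,200). The mouth is at about (413,334) and the red tab at (453,354). The jar lid is at (280,242). Top view: the handle is at (222,207), the mouth at (440,252), the tab at (488,248), the cup at (317,183) and the bowl at (459,356). The larger green rod, at (207,257) in the top view, is the look-alike.

```bash
cat > h.py <<'E'
from station import r
import cv2,numpy as np
from scipy.spatial.transform import Rotation as Ro
def tool(s=None):
    s=s or r.state(); return Ro.from_euler('xyz',s['ee_rot'],degrees=True).as_matrix(),np.array(s['eef_pos'])
def ray(n,uv,pose=None):
    c=r.camera_info(n); d=(np.array(uv,float)-[c['cx'],c['cy']])/[c['fx'],c['fy']]
    p=d.copy()
    for _ in range(20): p=d/(1+c['k1']*(p@p))
    v=np.r_[p,1]
    if n=='wrist':
        T=np.array(c['tool_from_camera']);R,t=pose
        return R@T[:3,3]+t,(lambda w:w/np.linalg.norm(w))(R@T[:3,:3]@v)
    R=np.array(c['R']);return -R.T@np.array(c['t']),(lambda w:w/np.linalg.norm(w))(R.T@v)
def tri(rays):
    A=sum(np.eye(3)-np.outer(d,d) for o,d in rays);b=sum((np.eye(3)-np.outer(d,d))@o for o,d in rays)
    X=np.linalg.solve(A,b);return X,[round(1e3*np.linalg.norm(np.cross(X-o,d)),1) for o,d in rays]
def plane(ry,z): o,d=ry;return o+d*(z-o[2])/d[2]
def proj(n,X,pose=None):
    c=r.camera_info(n)
    if n=='wrist':
        T=np.array(c['tool_from_camera']);R,t=pose;q=T[:3,:3].T@(R.T@(np.array(X)-t)-T[:3,3])
    else: q=np.array(c['R'])@X+np.array(c['t'])
    p=q[:2]/q[2];p=p*(1+c['k1']*(p@p));return p*[c['fx'],c['fy']]+[c['cx'],c['cy']]
def blobs(im,col,amin=15):
    h=cv2.cvtColor(im,cv2.COLOR_BGR2HSV)
    lo,hi={'green':((75,100,40),(95,255,255)),'red':((0,180,90),(6,255,255))}[col]
    m=cv2.inRange(h,lo,hi)
    if col=='red': m|=cv2.inRange(h,(174,180,90),(180,255,255))
    n,l,s,c=cv2.connectedComponentsWithStats(m)
    return m,[(s[i].tolist(),c[i].round(1).tolist()) for i in range(1,n) if s[i,4]>=amin]
E
python3 - <<'E'
from h import *
for n in['side','top']:
    im=cv2.imread(f'pics/{n}0.png')
    for c in['green','red']:print(n,c,blobs(im,c)[1])
def P(n,a,b):print(n,*[np.round(x,4) for x in tri([ray('side',a),ray('top',b)])])
P('mouth',(413,334),(440,253))
P('tabend',(460,350),(489,240))
for q in[(411,215),(455,223),(402,285),(447,295)]:print('screw',plane(ray('top',q),.01).round(3))
for q in[(364,356),(436,324),(392,402),(465,366)]:print('screwS',plane(ray('side',q),.01).round(3))
print('jar',plane(ray('top',(281,284)),.11).round(3),'cup',plane(ray('top',(317,182)),.055).round(3),'bowl',plane(ray('top',(459,356)),.06).round(3))
a=[cv2.resize(cv2.imread('pics/side0.png')[290:420,340:490],None,fx=4,fy=4,interpolation=2)]
b=cv2.resize(cv2.imread('pics/top0.png')[200:320,380:520],None,fx=4,fy=4,interpolation=2)
o=np.zeros((1010,600,3),np.uint8);o[:520,:600]=a[0];o[525:1005,:560]=b
o=np.zeros((520,800,3),np.uint8);A=cv2.resize(a[0],(400,347));B=cv2.resize(b,(400,343));o[:347,:400]=A;o[:343,400:]=B
cv2.imwrite('pics/crop.png',o[:350])
E
```

```text
side green [([245, 132, 18, 46, 492], [253.9, 152.7]), ([302, 136, 10, 32, 226], [306.7, 150.1])]
side red [([264, 228, 32, 26, 655], [279.0, 240.4]), ([414, 341, 10, 14, 31], [418.5, 347.8]), ([436, 345, 28, 23, 248], [449.6, 356.0])]
top green [([213, 193, 12, 12, 116], [218.7, 198.7]), ([197, 246, 19, 18, 256], [205.8, 254.3])]
top red [([483, 238, 11, 24, 143], [487.7, 249.6]), ([455, 261, 17, 4, 22], [463.2, 262.6]), ([262, 268, 33, 32, 797], [278.3, 283.8])]
mouth [ 0.5675 -0.134   0.1374] [1.1 1.1]
tabend [ 0.5952 -0.212   0.1897] [0.7 0.7]
screw [ 0.674 -0.085  0.01 ]
screw [ 0.672 -0.187  0.01 ]
screw [ 0.511 -0.086  0.01 ]
screw [ 0.506 -0.187  0.01 ]
screwS [ 0.515 -0.08   0.01 ]
screwS [ 0.677 -0.083  0.01 ]
screwS [ 0.515 -0.182  0.01 ]
screwS [ 0.675 -0.183  0.01 ]
jar [0.456 0.17  0.11 ] cup [0.701 0.138 0.055] bowl [ 0.376 -0.214  0.06 ]
```

View pics/crop.png

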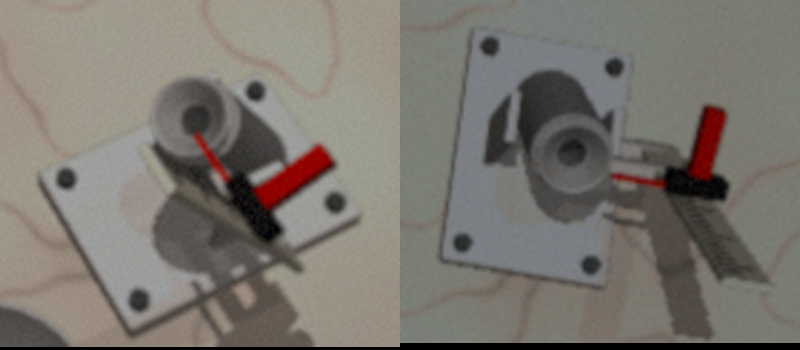

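Run:
```python
from h import *
def P(n,a,b):print(n,*[np.round(x,4) for x in tri([ray('side',a),ray('top',b)])])
P('rod',(307,139),(219,198));P('mouthrim',(413.9,333.1),(440,253.5))
P('purple',(286,87),(150,175));P('bgreen',(254,136),(205,253));P('orange',(359,128),(235,143));P('yellow',(260,121),(156,221))
P('needle tip',(413,340.5),(453,261.5));P('tabc',(449.6,356),(487.7,249.6))
print('block',plane(ray('top',(233,221)),.085).round(3))
```

```text
rod [0.5814 0.3034 0.223 ] [0.5 0.5]
mouthrim [ 0.5672 -0.1341  0.14  ] [2.5 2.5]
purple [0.5903 0.4227 0.2692] [0.9 0.9]
bgreen [0.4663 0.2922 0.2807] [1.6 1.6]
orange [0.6988 0.2983 0.213 ] [1.1 1.1]
yellow [0.522  0.413  0.2114] [1.6 1.6]
needle tip [ 0.5489 -0.1552  0.1644] [1.6 1.6]
tabc [ 0.5767 -0.2122  0.1864] [0.4 0.4]
block [0.575 0.298 0.085]
```

Emit:
carry_out:
  claw: [1, 1, 1, 1, 1, 1, 1, 1]
  delta_pos:
    - [0, -40, 0]
    - [0, -40, 0]
    - [0, -40, 0]
    - [37, -5, -6]
    - [37, -5, -6]
    - [37, 0, -6]
    - [37, 0, -6]
    - [37, 0, -6]
  dr:
    - [0, 0, 0]
    - [0, 0, 0]
    - [0, 0, 0]
    - [0, 0, 0]
    - [0, 0, 0]
    - [0, 0, 0]
    - [0, 0, 0]
    - [0, 0, 0]

```text
time_s: 0.82
eef_pos: [0.349, 0.4274, 0.3486]
ee_rot: [-90.0, -0.0, -19.5]
ft_force: [1.0, 0.8, 0.1]
finger_gap: 0.0928
```

Emit:
carry_out:
  claw: [1, 1, 1, 1, 1, 1, 1, 1]
  delta_pos:
    - [37, 0, -6]
    - [37, 0, -6]
    - [37, 0, -6]
    - [37, 0, -6]
    - [37, 0, -6]
    - [37, 0, -6]
    - [37, 0, -6]
    - [0, 0, 0]
  dr:
    - [0, 0, 0]
    - [0, 0, 0]
    - [0, 0, 0]
    - [0, 0, 0]
    - [0, 0, 0]
    - [0, 0, 0]
    - [0, 0, 0]
    - [0, 0, 0]

```text
time_s: 1.48
eef_pos: [0.5821, 0.2989, 0.347]
ee_rot: [-90.1, 0.0, -19.7]
ft_force: [-0.1, -1.0, -0.3]
finger_gap: 0.0931
```

Emit:
carry_out:
  claw: [1, 1, 1, 1, 1, 1]
  delta_pos:
    - [0, 0, 0]
    - [0, 0, 0]
    - [0, 0, 0]
    - [0, 0, 0]
    - [0, 0, 0]
    - [0, 0, 0]
  dr:
    - [0, 6.25, 0]
    - [0, 6.25, 0]
    - [0, 6.25, 0]
    - [0, 6.25, 0]
    - [0, 0, 0]
    - [0, 0, 0]

```text
time_s: 1.98
eef_pos: [0.5777, 0.3028, 0.3484]
ee_rot: [-90.0, 0.0, -44.3]
ft_force: [-0.4, 0.1, 0.7]
finger_gap: 0.093
```

Run:
```python
from h import *
s=r.state();p=tool(s);print(s['time_s'],s['eef_pos'],s['ee_rot'])
im=r.capture('wrist')[:,:,::-1].copy();cv2.imwrite('pics/w1.png',im)
m,b=blobs(im,'green');print(b,proj('wrist',[.581,.303,.225],p))
for st,c in b:
    X=plane(ray('wrist',c,p),.225);print(X.round(4))
```

```text
1.9833 [0.5777077  0.30277696 0.34839693] [-9.00250417e+01  1.07430839e-02 -4.42692056e+01]
[([159, 118, 50, 49, 1898], [183.5, 141.6]), ([310, 220, 27, 26, 552], [323.2, 232.2])] [321.88756444 234.88469302]
[0.4506 0.278  0.225 ]
[0.5801 0.3054 0.225 ]
```

View pics/w1.png

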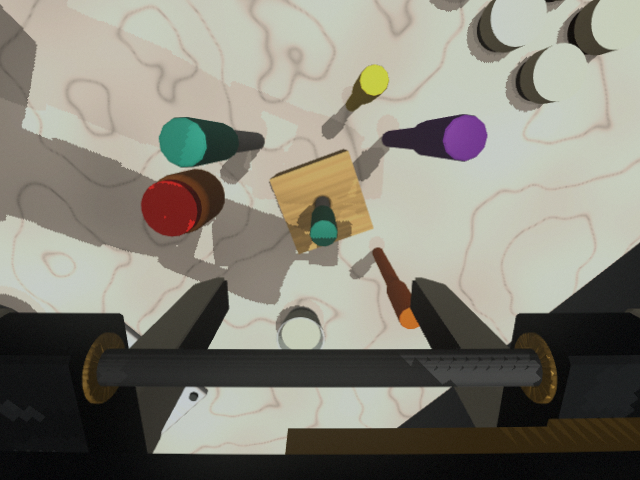

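The small green rod's top is at (323,233), above its block, and neither jaw has an obstacle in its way. Next I descend and grip.

Emit:
carry_out:
  claw: [1, 1, 1, 1, 1, 1, 1, 1]
  delta_pos:
    - [0, 27, 3.5]
    - [0, 30, 0]
    - [0, 30, 0]
    - [0, 30, 0]
    - [0, 30, 0]
    - [0, 30, 0]
    - [0, 0, 0]
    - [0, 0, 0]
  dr:
    - [0, 0, 0]
    - [0, 0, 0]
    - [0, 0, 0]
    - [0, 0, 0]
    - [0, 0, 0]
    - [0, 0, 0]
    - [0, 0, 0]
    - [0, 0, 0]

```text
time_s: 2.7
eef_pos: [0.5799, 0.3051, 0.1711]
ee_rot: [-90.1, 0.1, -44.4]
ft_force: [0.8, 0.2, 1.3]
finger_gap: 0.0929
```

Emit:
carry_out:
  claw: [0, 0, 0, 0, 0, 0, 0, 0]
  delta_pos:
    - [0, 0, 0]
    - [0, 0, 0]
    - [0, 0, 0]
    - [0, 0, 0]
    - [0, 0, 0]
    - [0, 0, 0]
    - [0, 0, 0]
    - [0, 0, 0]
  dr:
    - [0, 0, 0]
    - [0, 0, 0]
    - [0, 0, 0]
    - [0, 0, 0]
    - [0, 0, 0]
    - [0, 0, 0]
    - [0, 0, 0]
    - [0, 0, 0]

```text
time_s: 3.37
eef_pos: [0.5804, 0.3052, 0.1717]
ee_rot: [-90.0, -0.0, -44.5]
ft_force: [0.1, -0.3, -0.2]
finger_gap: 0.0445
```

Emit:
carry_out:
  claw: [0, 0, 0, 0]
  delta_pos:
    - [0, 0, 0]
    - [0, 0, 0]
    - [0, 0, 0]
    - [0, 0, 0]
  dr:
    - [0, 0, 0]
    - [0, 0, 0]
    - [0, 0, 0]
    - [0, 0, 0]

```text
time_s: 3.7
eef_pos: [0.5803, 0.3052, 0.1716]
ee_rot: [-90.0, 0.0, -44.5]
ft_force: [0.5, -0.4, 0.1]
finger_gap: 0.0237
```

Emit:
carry_out:
  claw: [0, 0, 0, 0, 0, 0, 0, 0]
  delta_pos:
    - [0, 0, 0]
    - [0, -10, 0]
    - [0, -20, 0]
    - [0, -30, 0]
    - [0, -30, 0]
    - [0, -30, 0]
    - [0, -30, 0]
    - [0, 0, 0]
  dr:
    - [0, 0, 0]
    - [0, 0, 0]
    - [0, 0, 0]
    - [0, 0, 0]
    - [0, 0, 0]
    - [0, 0, 0]
    - [0, 0, 0]
    - [0, 0, 0]

```text
time_s: 4.37
eef_pos: [0.5817, 0.3058, 0.329]
ee_rot: [-89.5, -0.2, -44.5]
ft_force: [-0.7, -0.2, -0.3]
finger_gap: 0.0235
```

Emit:
carry_out:
  claw: [0, 0, 0, 0, 0, 0, 0, 0]
  delta_pos:
    - [0, -30, 0]
    - [0, -30, 0]
    - [0, 0, 0]
    - [0, 0, 0]
    - [0, 0, 0]
    - [0, 0, 0]
    - [0, 0, 0]
    - [0, 0, 0]
  dr:
    - [0, 0, 0]
    - [0, 0, 0]
    - [0, 6.5, 0]
    - [0, 6.5, 0]
    - [0, 6.5, 0]
    - [0, 6.5, 0]
    - [0, 6.5, 0]
    - [0, 6.5, 0]

```text
time_s: 5.03
eef_pos: [0.5801, 0.3051, 0.3815]
ee_rot: [-90.0, -0.0, -83.8]
ft_force: [0.1, 0.2, -1.8]
finger_gap: 0.0236
```

Emit:
carry_out:
  claw: [0, 0]
  delta_pos:
    - [0, 0, 0]
    - [0, 0, 0]
  dr:
    - [0, 6.5, 0]
    - [0, 0, 0]

```text
time_s: 5.2
eef_pos: [0.5802, 0.3051, 0.3815]
ee_rot: [-90.0, -0.0, -90.3]
ft_force: [-0.3, 0.3, -1.7]
finger_gap: 0.0236
```

Emit:
carry_out:
  claw: [0, 0, 0, 0, 0, 0, 0, 0]
  delta_pos:
    - [20, 0, -6]
    - [34, 0, -10]
    - [35, 0, -11]
    - [35, 0, -11]
    - [35, 0, -11]
    - [35, 0, -11]
    - [35, 0, -11]
    - [35, 0, -11]
  dr:
    - [0, 0, 0]
    - [0, 0, 0]
    - [0, 0, 0]
    - [0, 0, 0]
    - [0, 0, 0]
    - [0, 0, 0]
    - [0, 0, 0]
    - [0, 0, 0]

```text
time_s: 5.87
eef_pos: [0.4974, 0.0397, 0.3817]
ee_rot: [-90.0, -0.0, -89.7]
ft_force: [-0.3, -0.3, -1.5]
finger_gap: 0.0235
```

Emit:
carry_out:
  claw: [0, 0, 0, 0, 0, 0]
  delta_pos:
    - [35, 0, -10]
    - [35, 0, -10]
    - [35, 0, -10]
    - [35, 0, -10]
    - [35, 0, -10]
    - [0, 0, 0]
  dr:
    - [0, 0, 0]
    - [0, 0, 0]
    - [0, 0, 0]
    - [0, 0, 0]
    - [0, 0, 0]
    - [0, 0, 0]

```text
time_s: 6.37
eef_pos: [0.4469, -0.1383, 0.3817]
ee_rot: [-90.0, -0.1, -90.0]
ft_force: [-0.1, 0.5, -1.6]
finger_gap: 0.0237
```

Emit:
carry_out:
  claw: [0, 0, 0, 0, 0, 0, 0]
  delta_pos:
    - [0, 0, 0]
    - [0, 0, 0]
    - [0, 0, 0]
    - [0, 0, 0]
    - [0, 0, 0]
    - [0, 0, 0]
    - [0, 0, 0]
  dr:
    - [6, 0, 0]
    - [6, 0, 0]
    - [6, 0, 0]
    - [6, 0, 0]
    - [6, 0, 0]
    - [0, 0, 0]
    - [0, 0, 0]

```text
time_s: 6.95
eef_pos: [0.4478, -0.1338, 0.3817]
ee_rot: [-60.1, -0.1, -89.9]
ft_force: [0.8, 0.1, -0.7]
finger_gap: 0.0238
```

Run:
```python
from h import *
s=r.state();p=tool(s);print(s['time_s'],s['eef_pos'],s['ee_rot'],s['joints']);print(p[0].round(3))
im=r.capture('wrist')[:,:,::-1].copy();cv2.imwrite('pics/w2.png',im)
print('tip',p[1]+p[0][:,1]*.157, proj('wrist',p[1]+p[0][:,1]*.157,p),'mouth',proj('wrist',[.567,-.134,.145],p))
print(blobs(im,'red')[1])
```

```text
6.95 [ 0.44775447 -0.13383671  0.3817196 ] [-6.01296910e+01 -6.29564692e-02 -8.98979282e+01] [-31.30699384 -10.6855983  110.55603274  18.32138793  55.39568458
 -38.57601571]
[[ 0.002  0.498  0.867]
 [-1.    -0.     0.002]
 [ 0.001 -0.867  0.498]]
tip [ 0.52594665 -0.13384701  0.24557636] [319.01057049 223.5571714 ] mouth [307.1581755  203.48213089]
[([302, 226, 3, 30, 60], [302.5, 241.0]), ([334, 267, 17, 11, 137], [343.2, 271.6])]
```

View pics/w2.png

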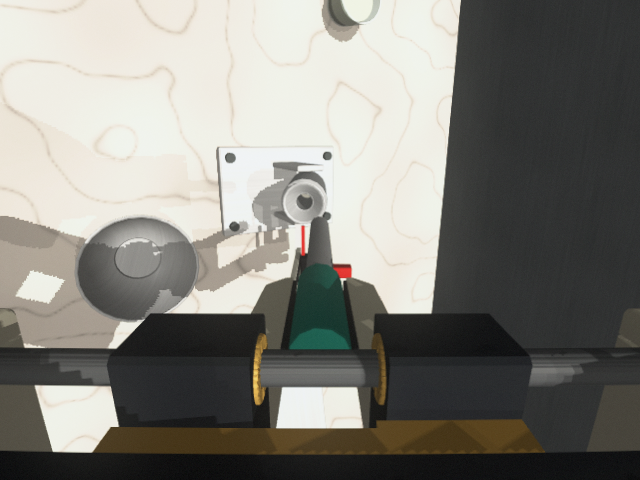

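Wrist view: the mouth rim is centred near (305,201), the rod tip is at about (319,220) and the needle runs along column 302. I'll measure the rim more exactly.

Run:
```python
from h import *
im=cv2.imread('pics/w2.png');p=tool()
g=cv2.cvtColor(im,cv2.COLOR_BGR2GRAY)
c=cv2.resize(im[165:245,265:345],None,fx=7,fy=7,interpolation=cv2.INTER_CUBIC);cv2.imwrite('pics/w2c.png',c)
m=(g[165:245,265:345]<75).astype(np.uint8)
n,l,s,cc=cv2.connectedComponentsWithStats(m)
for i in range(1,n):
    if s[i,4]>20:print(s[i],cc[i]+[265,165])
ci=cv2.HoughCircles(cv2.resize(g,None,fx=4,fy=4,interpolation=2)[640:980,1060:1380],cv2.HOUGH_GRADIENT,1.5,40,param1=80,param2=30,minRadius=20,maxRadius=110)
if ci is not None:
  for x,y,R in ci[0][:6]:
    q=((x+1060)/4,(y+640)/4);print(q,R/4,plane(ray('wrist',q,p),.145).round(4))
```

```text
[44 64  5 16 41] [310.97560976 238.09756098]
(np.float32(304.1875), np.float32(202.9375)) 18.6125 [ 0.5638 -0.1332  0.145 ]
(np.float32(307.1875), np.float32(188.3125)) 17.787498 [ 0.5681 -0.1157  0.145 ]
(np.float32(289.9375), np.float32(232.1875)) 11.75 [ 0.544  -0.1674  0.145 ]
(np.float32(294.4375), np.float32(205.5625)) 18.6125 [ 0.5506 -0.1352  0.145 ]
(np.float32(281.6875), np.float32(175.1875)) 14.9375 [ 0.535  -0.0984  0.145 ]
(np.float32(322.5625), np.float32(229.5625)) 13.887501 [ 0.59   -0.1698  0.145 ]
```

View pics/w2c.png

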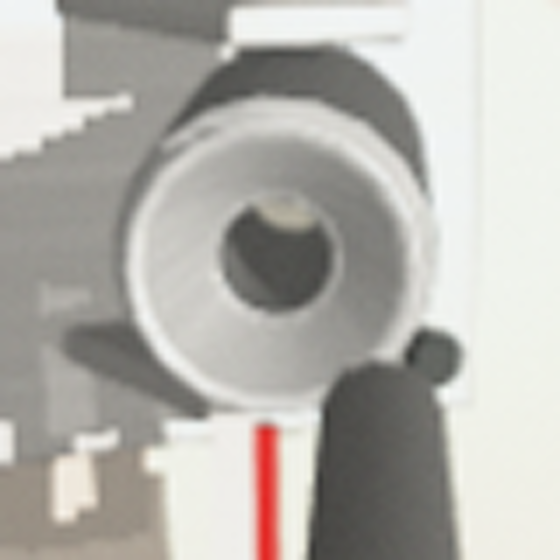

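```bash
cat >> h.py <<'E'
u=np.array([-.5,0,3**.5/2]);ex=np.array([3**.5/2,0,.5])
def rel(B,p,tiplen=.157):
    "B bore entry; offset of bore axis from tool axis, in tool x,z mm; tip height above mouth"
    R,t=p;d=R.T@(B+.012*u-t);return 'tool offs mm',(d*1e3).round(1),'tip s mm',round(1e3*(d[1]-tiplen),1)
E
python3 - <<'E'
from h import *
p=tool()
for q in[(304.6,200.9),(303.6,200.9)]:
    B=plane(ray('wrist',q,p),.1346);print('mouth',(B+.012*u).round(4),rel(B,p))
E
```

```text
mouth [ 0.5639 -0.1327  0.145 ] ('tool offs mm', array([ -1.3, 263. , -18. ]), 'tip s mm', np.float64(106.0))
mouth [ 0.5625 -0.1326  0.145 ] ('tool offs mm', array([ -1.4, 262.3, -19.3]), 'tip s mm', np.float64(105.3))
```

Emit:
carry_out:
  claw: [0, 0, 0, 0, 0]
  delta_pos:
    - [-1.3, 0, -18]
    - [0, 25, 0]
    - [0, 25, 0]
    - [0, 0, 0]
    - [0, 0, 0]
  dr:
    - [0, 0, 0]
    - [0, 0, 0]
    - [0, 0, 0]
    - [0, 0, 0]
    - [0, 0, 0]

```text
time_s: 7.42
eef_pos: [0.4584, -0.1322, 0.3289]
ee_rot: [-60.2, 0.1, -89.8]
ft_force: [0.8, -0.7, -0.7]
finger_gap: 0.0235
```

Run:
```python
from h import *
s=r.state();p=tool(s);print(s['eef_pos'],s['ee_rot'])
im=r.capture('wrist')[:,:,::-1].copy();cv2.imwrite('pics/w3.png',im)
T=p[1]+p[0][:,1]*.157
print('tip pred',proj('wrist',T,p),'bore pred',proj('wrist',np.array([.5639,-.1327,.145])-.012*u,p))
for n in ('side','top'):
    j=r.capture(n)[:,:,::-1];cv2.imwrite(f'pics/{n}3.png',j);print(n,proj(n,T))
c=cv2.resize(im[170:270,260:380],None,fx=5,fy=5,interpolation=cv2.INTER_CUBIC);cv2.imwrite('pics/w3c.png',c)
```

```text
[ 0.45844238 -0.13218226  0.32892762] [-6.02020224e+01  5.39082803e-02 -8.98297237e+01]
tip pred [319.0112944 223.5562954] bore pred [319.15850259 210.67423982]
side [400.01942791 323.4801274 ]
top [444.28808294 262.39036147]
```

View pics/w3c.png

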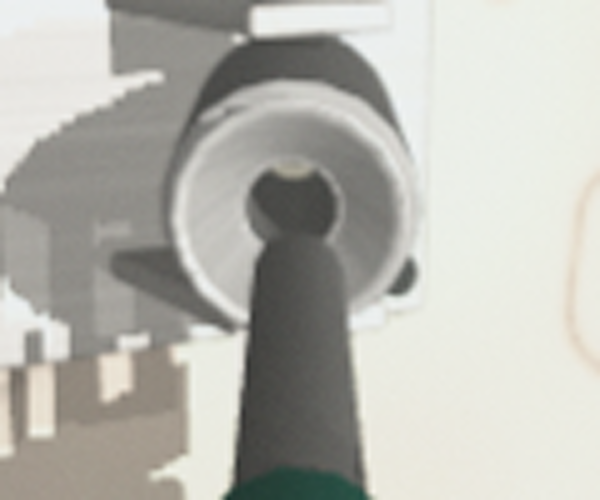

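The bore centre is at about (318.4,210.6) and the rod axis at column 319.6, so I shift the tool about 1.2 mm along -z. Then I lower in stages and watch the force.

Emit:
carry_out:
  claw: [0, 0, 0, 0, 0, 0]
  delta_pos:
    - [0.5, 0, -1.2]
    - [0, 20, 0]
    - [0, 20, 0]
    - [0, 10, 0]
    - [0, 0, 0]
    - [0, 0, 0]
  dr:
    - [0, 0, 0]
    - [0, 0, 0]
    - [0, 0, 0]
    - [0, 0, 0]
    - [0, 0, 0]
    - [0, 0, 0]

```text
time_s: 8.07
eef_pos: [0.4819, -0.1331, 0.2858]
ee_rot: [-60.0, 0.0, -90.0]
ft_force: [-0.3, 0.1, -0.8]
finger_gap: 0.0236
```

Emit:
carry_out:
  claw: [0, 0, 0, 0, 0, 0]
  delta_pos:
    - [0, 4, 0]
    - [0, 4, 0]
    - [0, 4, 0]
    - [0, 4, 0]
    - [0, 0, 0]
    - [0, 0, 0]
  dr:
    - [0, 0, 0]
    - [0, 0, 0]
    - [0, 0, 0]
    - [0, 0, 0]
    - [0, 0, 0]
    - [0, 0, 0]

```text
time_s: 8.57
eef_pos: [0.4899, -0.133, 0.2714]
ee_rot: [-60.0, 0.0, -90.0]
ft_force: [0.4, -0.3, -2.2]
finger_gap: 0.0233
```

Run:
```python
from h import *
p=tool();im=r.capture('wrist')[:,:,::-1].copy();cv2.imwrite('pics/w4.png',im)
print(rel(np.array([.5639,-.1327,.145])-.012*u,p),r.state()['ft_force'],r.state()['moment'])
c=cv2.resize(im[170:270,260:380],None,fx=4,fy=4,interpolation=cv2.INTER_CUBIC)
a=cv2.resize(r.capture('side')[270:400,340:490,::-1],None,fx=3.07,fy=3.07)[:400]
cv2.imwrite('pics/w4c.png',cv2.resize(np.hstack([c,a[:, :460]]),(800,340)))
```

```text
('tool offs mm', array([ -0.2, 146.4,   0.9]), 'tip s mm', np.float64(-10.6)) [-0.78576845 -0.2842579  -1.40197765] [-0.06803408  0.48622876  0.00500083]Traceback (most recent call last):
  File "<stdin>", line 6, in <module>
    return _nx.concatenate(arrs, 1, dtype=dtype, casting=casting)
           ~~~~~~~~~~~~~~~^^^^^^^^^^^^^^^^^^^^^^^^^^^^^^^^^^^^^^^
ValueError: all the input array dimensions except for the concatenation axis must match exactly, but along dimension 0, the array at index 0 has size 400 and the array at index 1 has size 399
```

Emit:
carry_out:
  claw: [0, 0, 0, 0]
  delta_pos:
    - [0, 2, 0]
    - [0, 2, 0]
    - [0, 2, 0]
    - [0, 0, 0]
  dr:
    - [0, 0, 0]
    - [0, 0, 0]
    - [0, 0, 0]
    - [0, 0, 0]

```text
time_s: 9.0
eef_pos: [0.493, -0.133, 0.266]
ee_rot: [-60.0, 0.0, -90.0]
ft_force: [-0.7, 0.7, -1.2]
finger_gap: 0.0237
```

Emit:
carry_out:
  claw: [0, 0, 0, 0]
  delta_pos:
    - [0, 2, 0]
    - [0, 2, 0]
    - [0, 2, 0]
    - [0, 0, 0]
  dr:
    - [0, 0, 0]
    - [0, 0, 0]
    - [0, 0, 0]
    - [0, 0, 0]

```text
time_s: 9.33
eef_pos: [0.496, -0.133, 0.2608]
ee_rot: [-60.0, 0.0, -90.0]
ft_force: [-0.2, -0.4, -1.9]
finger_gap: 0.024
```

Run:
```python
from h import *
p=tool();s=r.state()
print(rel(np.array([.5639,-.1327,.145])-.012*u,p),s['ft_force'],s['moment'],s['ee_rot'],s['finger_gap'])
```

```text
('tool offs mm', array([ -0.2, 134.2,   1. ]), 'tip s mm', np.float64(-22.8)) [-0.20756493 -0.37159842 -1.87764653] [-0.0818301   0.47812299  0.02517528] [-6.00283436e+01  1.36580660e-02 -8.99640403e+01] 0.02397150004458277
```

Emit:
carry_out:
  claw: [0, 0, 0, 0, 0, 0, 0, 0]
  delta_pos:
    - [0, 3, 0]
    - [0, 3, 0]
    - [0, 3, 0]
    - [0, 3, 0]
    - [0, 3, 0]
    - [0, 3, 0]
    - [0, 0, 0]
    - [0, 0, 0]
  dr:
    - [0, 0, 0]
    - [0, 0, 0]
    - [0, 0, 0]
    - [0, 0, 0]
    - [0, 0, 0]
    - [0, 0, 0]
    - [0, 0, 0]
    - [0, 0, 0]

```text
time_s: 10.0
eef_pos: [0.5049, -0.133, 0.2454]
ee_rot: [-60.0, 0.0, -90.0]
ft_force: [-0.2, 0.3, -1.8]
finger_gap: 0.0237
```

Emit:
carry_out:
  claw: [0, 0, 0, 0, 0, 0, 0]
  delta_pos:
    - [0, 3, 0]
    - [0, 3, 0]
    - [0, 3, 0]
    - [0, 3, 0]
    - [0, 2, 0]
    - [0, 0, 0]
    - [0, 0, 0]
  dr:
    - [0, 0, 0]
    - [0, 0, 0]
    - [0, 0, 0]
    - [0, 0, 0]
    - [0, 0, 0]
    - [0, 0, 0]
    - [0, 0, 0]

```text
time_s: 10.58
eef_pos: [0.512, -0.133, 0.2333]
ee_rot: [-60.0, 0.0, -90.0]
ft_force: [0.2, 0.3, -1.5]
finger_gap: 0.0238
```

Run:
```python
from h import *
p=tool();s=r.state()
print(rel(np.array([.5639,-.1327,.145])-.012*u,p),s['ft_force'],s['moment'],s['ee_rot'],s['finger_gap'])
```

```text
('tool offs mm', array([ -0.3, 102.5,   0.8]), 'tip s mm', np.float64(-54.5)) [ 0.19213379  0.25743661 -1.5318126 ] [-0.01343291  0.47675392  0.05333007] [-6.00136383e+01  5.58009631e-03 -8.99643099e+01] 0.023840648064564766
```

Emit:
carry_out:
  claw: [0, 0, 0, 0, 0, 0]
  delta_pos:
    - [0, 1.2, 0]
    - [0, 1.2, 0]
    - [0, 1.2, 0]
    - [0, 1.2, 0]
    - [0, 1.2, 0]
    - [0, 0, 0]
  dr:
    - [0, 0, 0]
    - [0, 0, 0]
    - [0, 0, 0]
    - [0, 0, 0]
    - [0, 0, 0]
    - [0, 0, 0]

```text
time_s: 11.08
eef_pos: [0.515, -0.133, 0.228]
ee_rot: [-60.0, 0.0, -90.0]
ft_force: [-0.1, -0.6, -1.3]
finger_gap: 0.0237
```

Emit:
carry_out:
  claw: [0, 0, 0, 0, 0, 0]
  delta_pos:
    - [0, 1, 0]
    - [0, 1, 0]
    - [0, 1, 0]
    - [0, 1, 0]
    - [0, 1, 0]
    - [0, 0, 0]
  dr:
    - [0, 0, 0]
    - [0, 0, 0]
    - [0, 0, 0]
    - [0, 0, 0]
    - [0, 0, 0]
    - [0, 0, 0]

```text
time_s: 11.58
eef_pos: [0.5175, -0.133, 0.2237]
ee_rot: [-60.0, 0.0, -90.0]
ft_force: [0.5, -0.0, -1.3]
finger_gap: 0.0235
```

Emit:
carry_out:
  claw: [0, 0, 0, 0, 0, 0]
  delta_pos:
    - [0, 1, 0]
    - [0, 1, 0]
    - [0, 1, 0]
    - [0, 1, 0]
    - [0, 1, 0]
    - [0, 0, 0]
  dr:
    - [0, 0, 0]
    - [0, 0, 0]
    - [0, 0, 0]
    - [0, 0, 0]
    - [0, 0, 0]
    - [0, 0, 0]

```text
time_s: 12.08
eef_pos: [0.52, -0.133, 0.2194]
ee_rot: [-60.0, 0.0, -90.0]
ft_force: [-0.8, -0.4, -1.1]
finger_gap: 0.0233
```

Emit:
carry_out:
  claw: [0, 0, 0, 0, 0, 0]
  delta_pos:
    - [0, 1, 0]
    - [0, 1, 0]
    - [0, 1, 0]
    - [0, 1, 0]
    - [0, 1, 0]
    - [0, 0, 0]
  dr:
    - [0, 0, 0]
    - [0, 0, 0]
    - [0, 0, 0]
    - [0, 0, 0]
    - [0, 0, 0]
    - [0, 0, 0]

```text
time_s: 12.58
eef_pos: [0.5225, -0.133, 0.2151]
ee_rot: [-60.0, 0.0, -90.0]
ft_force: [0.1, -0.6, -1.2]
finger_gap: 0.0238
```

Emit:
carry_out:
  claw: [0, 0, 0, 0, 0, 0]
  delta_pos:
    - [0, 1, 0]
    - [0, 1, 0]
    - [0, 1, 0]
    - [0, 1, 0]
    - [0, 1, 0]
    - [0, 0, 0]
  dr:
    - [0, 0, 0]
    - [0, 0, 0]
    - [0, 0, 0]
    - [0, 0, 0]
    - [0, 0, 0]
    - [0, 0, 0]

```text
time_s: 13.08
eef_pos: [0.525, -0.133, 0.2108]
ee_rot: [-60.0, 0.0, -90.0]
ft_force: [-0.1, 0.1, -1.6]
finger_gap: 0.0236
```

Emit:
carry_out:
  claw: [0, 0, 0, 0, 0, 0]
  delta_pos:
    - [0, 1, 0]
    - [0, 1, 0]
    - [0, 1, 0]
    - [0, 1, 0]
    - [0, 1, 0]
    - [0, 0, 0]
  dr:
    - [0, 0, 0]
    - [0, 0, 0]
    - [0, 0, 0]
    - [0, 0, 0]
    - [0, 0, 0]
    - [0, 0, 0]

```text
time_s: 13.58
eef_pos: [0.5275, -0.133, 0.2064]
ee_rot: [-60.0, 0.0, -90.0]
ft_force: [-0.2, 0.5, -1.3]
finger_gap: 0.0239
```

Emit:
carry_out:
  claw: [0, 0, 0, 0, 0, 0]
  delta_pos:
    - [0, 1, 0]
    - [0, 1, 0]
    - [0, 1, 0]
    - [0, 1, 0]
    - [0, 1, 0]
    - [0, 0, 0]
  dr:
    - [0, 0, 0]
    - [0, 0, 0]
    - [0, 0, 0]
    - [0, 0, 0]
    - [0, 0, 0]
    - [0, 0, 0]

```text
time_s: 14.08
eef_pos: [0.53, -0.133, 0.2021]
ee_rot: [-60.0, 0.0, -90.0]
ft_force: [0.9, 0.2, -1.8]
finger_gap: 0.0234
```

Emit:
carry_out:
  claw: [0, 0, 0, 0, 0, 0]
  delta_pos:
    - [0, 1, 0]
    - [0, 1, 0]
    - [0, 1, 0]
    - [0, 1, 0]
    - [0, 1, 0]
    - [0, 0, 0]
  dr:
    - [0, 0, 0]
    - [0, 0, 0]
    - [0, 0, 0]
    - [0, 0, 0]
    - [0, 0, 0]
    - [0, 0, 0]

```text
time_s: 14.58
eef_pos: [0.5325, -0.133, 0.1977]
ee_rot: [-60.0, 0.0, -90.0]
ft_force: [1.2, -0.2, -2.0]
finger_gap: 0.0233
```

Emit:
carry_out:
  claw: [0, 0, 0, 0, 0, 0]
  delta_pos:
    - [0, 1, 0]
    - [0, 1, 0]
    - [0, 1, 0]
    - [0, 1, 0]
    - [0, 1, 0]
    - [0, 0, 0]
  dr:
    - [0, 0, 0]
    - [0, 0, 0]
    - [0, 0, 0]
    - [0, 0, 0]
    - [0, 0, 0]
    - [0, 0, 0]

```text
time_s: 15.08
eef_pos: [0.535, -0.133, 0.1934]
ee_rot: [-60.0, 0.0, -90.0]
ft_force: [-0.1, -0.3, -1.8]
finger_gap: 0.0236
```

Emit:
carry_out:
  claw: [0, 0, 0, 0, 0, 0]
  delta_pos:
    - [0, 1, 0]
    - [0, 1, 0]
    - [0, 1, 0]
    - [0, 1, 0]
    - [0, 0, 0]
    - [0, 0, 0]
  dr:
    - [0, 0, 0]
    - [0, 0, 0]
    - [0, 0, 0]
    - [0, 0, 0]
    - [0, 0, 0]
    - [0, 0, 0]

```text
time_s: 15.58
eef_pos: [0.537, -0.133, 0.1901]
ee_rot: [-60.0, 0.0, -90.0]
ft_force: [0.7, 0.2, -1.8]
finger_gap: 0.0234
```

Emit:
carry_out:
  claw: [0, 0, 0, 0, 0, 0]
  delta_pos:
    - [0, 1, 0]
    - [0, 1, 0]
    - [0, 1, 0]
    - [0, 1, 0]
    - [0, 0, 0]
    - [0, 0, 0]
  dr:
    - [0, 0, 0]
    - [0, 0, 0]
    - [0, 0, 0]
    - [0, 0, 0]
    - [0, 0, 0]
    - [0, 0, 0]

```text
time_s: 16.08
eef_pos: [0.5388, -0.1333, 0.1884]
ee_rot: [-59.9, -0.1, -89.9]
ft_force: [-22.8, 0.3, 24.5]
finger_gap: 0.0234
```

Emit:
carry_out:
  claw: [0, 0, 0]
  delta_pos:
    - [0, -1.3, 0]
    - [0, 0, 0]
    - [0, 0, 0]
  dr:
    - [0, 0, 0]
    - [0, 0, 0]
    - [0, 0, 0]

```text
time_s: 16.33
eef_pos: [0.5384, -0.1332, 0.1884]
ee_rot: [-60.0, -0.0, -90.0]
ft_force: [-8.3, -0.9, 10.0]
finger_gap: 0.0236
```

Emit:
carry_out:
  claw: [0, 0, 0]
  delta_pos:
    - [0, -0.5, 0]
    - [0, 0, 0]
    - [0, 0, 0]
  dr:
    - [0, 0, 0]
    - [0, 0, 0]
    - [0, 0, 0]

```text
time_s: 16.58
eef_pos: [0.5382, -0.1331, 0.1883]
ee_rot: [-60.0, -0.0, -90.0]
ft_force: [-2.5, -0.7, 3.0]
finger_gap: 0.0235
```

Emit:
carry_out:
  claw: [0.3, 0.5, 0.6, 0.6, 0.6, 0.6, 0.6, 0.6]
  delta_pos:
    - [0, 0, 0]
    - [0, 0, 0]
    - [0, 0, 0]
    - [0, 0, 0]
    - [0, 0, 0]
    - [0, 0, 0]
    - [0, 0, 0]
    - [0, 0, 0]
  dr:
    - [0, 0, 0]
    - [0, 0, 0]
    - [0, 0, 0]
    - [0, 0, 0]
    - [0, 0, 0]
    - [0, 0, 0]
    - [0, 0, 0]
    - [0, 0, 0]

```text
time_s: 17.25
eef_pos: [0.5381, -0.133, 0.1883]
ee_rot: [-60.0, 0.0, -90.0]
ft_force: [0.6, 0.3, 0.4]
finger_gap: 0.056
```

Run:
```python
from h import *
p=tool();s=r.state()
print(rel(np.array([.5639,-.1327,.145])-.012*u,p),s['eef_pos'],s['ft_force'],s['moment'],s['ee_rot'],s['finger_gap'])
```

```text
('tool offs mm', array([-0.3, 50.4,  0.7]), 'tip s mm', np.float64(-106.6)) [ 0.53808448 -0.13304939  0.18827179] [0.62548776 0.33231862 0.40445282] [-1.24845321e-01  2.95702830e-01  1.93438889e-04] [-5.99975953e+01  1.19513085e-04 -8.99713663e+01] 0.05602606567698548
```

Emit:
carry_out:
  claw: [0.6, 0.6, 0.6, 0.6, 0.6, 0.6, 0.6]
  delta_pos:
    - [0, -10, 0]
    - [0, -20, 0]
    - [0, -35, 0]
    - [0, -35, 0]
    - [0, -35, 0]
    - [0, -35, 0]
    - [0, 0, 0]
  dr:
    - [0, 0, 0]
    - [0, 0, 0]
    - [0, 0, 0]
    - [0, 0, 0]
    - [0, 0, 0]
    - [0, 0, 0]
    - [0, 0, 0]

```text
time_s: 17.83
eef_pos: [0.4522, -0.1337, 0.342]
ee_rot: [-59.6, -0.3, -90.0]
ft_force: [-0.1, -0.5, 1.1]
finger_gap: 0.0555
```

Emit:
carry_out:
  claw: [0.6, 0.6, 0.6, 0.6, 0.6, 0.6, 0.6]
  delta_pos:
    - [0, 0, 0]
    - [0, 0, 0]
    - [0, 0, 0]
    - [0, 0, 0]
    - [0, 0, 0]
    - [0, 0, 0]
    - [0, 0, 0]
  dr:
    - [-6, 0, 0]
    - [-6, 0, 0]
    - [-6, 0, 0]
    - [-6, 0, 0]
    - [-6, 0, 0]
    - [0, 0, 0]
    - [0, 0, 0]

```text
time_s: 18.42
eef_pos: [0.4535, -0.1329, 0.3348]
ee_rot: [-89.9, 0.0, -89.9]
ft_force: [0.0, -0.2, -1.0]
finger_gap: 0.0558
```

Run:
```python
from h import *
s=r.state();p=tool(s);print(s['time_s'],s['eef_pos'],s['ee_rot'],s['joints'])
P=np.array([.5116,-.133,.2342]);Tb=np.array([.5639,-.1327,.145])+.044*ex+[0,-.078,0]+.025*u
print('tab exp',Tb)
ims={}
for n in['wrist','side','top']:
    im=r.capture(n)[:,:,::-1].copy();cv2.imwrite(f'pics/{n}5.png',im);ims[n]=im
    print(n,'rodtop',proj(n,P,p),'tab',proj(n,Tb,p),[b for b in blobs(im,'green')[1]],[b for b in blobs(im,'red')[1]])
o=np.hstack([cv2.resize(ims['wrist'],(400,300)),cv2.resize(ims['top'][180:330,350:550],(400,300))])
q=cv2.resize(ims['side'][250:400,330:530],(400,300))
cv2.imwrite('pics/v5.png',np.vstack([o,np.hstack([q,0*q])]))
```

```text
18.4167 [ 0.45346086 -0.1328694   0.33484248] [-8.99399545e+01  2.32483701e-02 -8.99209565e+01] [-2.20047093e+01  5.92063446e+00  9.61021558e+01  4.51148613e-02
  7.79303136e+01 -2.20931562e+01]
tab exp [ 0.58950512 -0.2107      0.18865064]
wrist rodtop [393.07099366 240.35850425] tab [459.36268957 304.95385072] [([372, 212, 52, 42, 1308], [397.1, 232.6])] [([412, 244, 6, 33, 92], [414.8, 260.7]), ([421, 294, 52, 20, 614], [445.6, 304.5])]
side rodtop [389.8093599  316.36063865] tab [455.87581453 351.24599455] [([381, 313, 28, 22, 353], [394.7, 323.7])] [([264, 229, 30, 28, 548], [276.1, 241.1]), ([435, 345, 30, 23, 262], [449.3, 356.5])]
top rodtop [449.13627653 271.78917901] tab [488.02957795 242.52931027] [([197, 246, 20, 18, 260], [205.9, 254.4]), ([438, 258, 17, 24, 260], [446.5, 269.6])] [([262, 268, 33, 32, 805], [278.4, 283.9])]
```

View pics/v5.png

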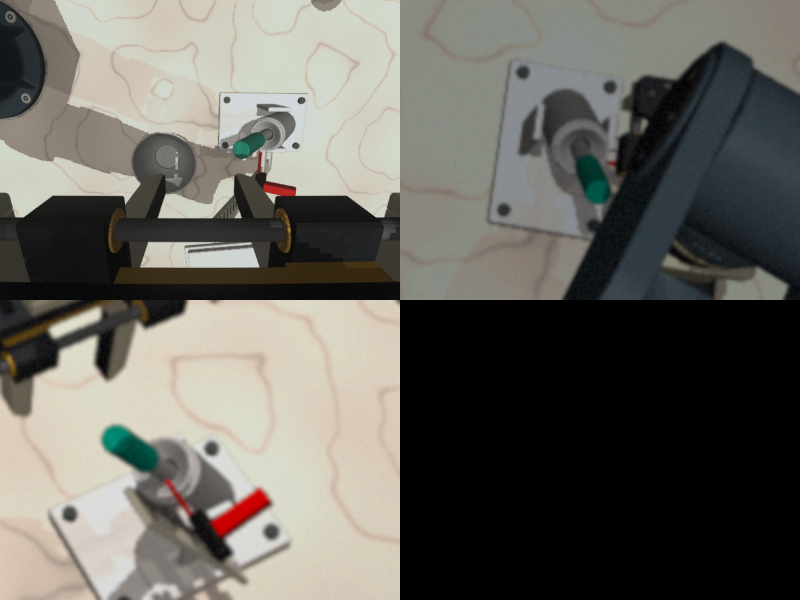

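The rod stands in the cylinder. In the side view its cap centre is at about (388,320), in the top view at (448.5,275.5). The tab is clear in the side and wrist views. I'll triangulate the cap from masked end positions.

Run:
```python
from h import *
from scipy.optimize import least_squares
p=tool()
M0=np.array([.5639,-.1327,.145])
# handle silhouettes: mask extreme along projected axis direction (mean of cap), centre via minAreaRect
for n in['wrist','side','top']:
    im=cv2.imread(f'pics/{n}5.png');m,b=blobs(im,'green')
    k=np.argmin([np.hypot(*(np.array(c)-proj(n,M0+.08*u,p))) for _,c in b]);x,y,w,h,_=b[k][0]
    mm=np.zeros_like(m);mm[y:y+h,x:x+w]=m[y:y+h,x:x+w]
    pts=np.argwhere(mm)[:,::-1].astype(float)
    a,c=proj(n,M0+.104*u,p),proj(n,M0+.034*u,p);d=(a-c)/np.hypot(*(a-c));t=pts@d;q=pts@[-d[1],d[0]]
    print(n,'obs axis extent',t.min().round(1),t.max().round(1),'cross',q.min(),q.max(),'cross mid px',((q.min()+q.max())/2).round(1),'pred top t',(a@d).round(1),'pred bottom t',(c@d).round(1),'pred cross',(a@[-d[1],d[0]]).round(1))
    # predicted extents of a cylinder handle r=12 from s=T-70..T: fit T
    th=np.linspace(0,6.28,60)
    f=lambda T:max(proj(n,M0+T*u+.012*(np.cos(k)*ex+np.sin(k)*np.array([0,1,0])),p)@d for k in th)
    print('   T from top extreme',[(T,round(f(T)-t.max()-.5,2)) for T in(.09,.095,.1,.105,.11)])
im=cv2.imread('pics/side5.png')[300:380,370:480];cv2.imwrite('pics/s5c.png',cv2.resize(im,None,fx=6,fy=6,interpolation=2))
print(tri([ray('side',(388.3,320)),ray('top',(448.5,275.3))]))
```

```text
wrist obs axis extent -210.0 -154.8 cross -436.1740688691908 -407.13077269124915 cross mid px -421.7 pred top t -175.2 pred bottom t -204.7 pred cross -427.2
   T from top extreme [(0.09, np.float64(-14.17)), (0.095, np.float64(-11.64)), (0.1, np.float64(-9.03)), (0.105, np.float64(-6.35)), (0.11, np.float64(-3.59))]
side obs axis extent -525.8 -495.6 cross -18.369543624031753 -3.998740940902097 cross mid px -11.2 pred top t -501.7 pred bottom t -520.1 pred cross -7.7
   T from top extreme [(0.09, np.float64(-3.35)), (0.095, np.float64(-1.95)), (0.1, np.float64(-0.54)), (0.105, np.float64(0.89)), (0.11, np.float64(2.34))]
top obs axis extent 424.6 449.6 cross -289.774053810316 -277.2583924634661 cross mid px -283.5 pred top t 440.3 pred bottom t 426.3 pred cross -285.6
   T from top extreme [(0.09, np.float64(-6.63)), (0.095, np.float64(-5.55)), (0.1, np.float64(-4.46)), (0.105, np.float64(-3.36)), (0.11, np.float64(-2.24))]
(array([ 0.50749976, -0.1344159 ,  0.22809987]), [np.float64(1.2), np.float64(1.2)])
```

View pics/s5c.png

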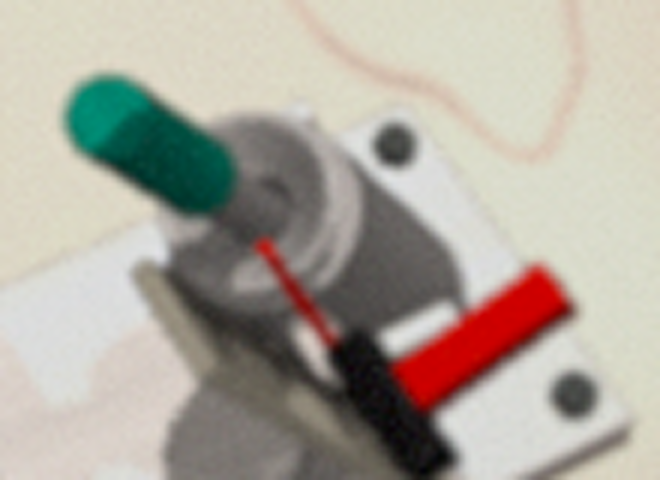

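Emit:
carry_out:
  claw: [0.6, 0.6, 0.6, 0.6, 0.6, 0.6, 0.6, 0.6]
  delta_pos:
    - [0, 0, 0]
    - [0, 0, 0]
    - [0, 0, 0]
    - [0, 0, 0]
    - [0, 0, 0]
    - [0, 0, 0]
    - [0, 0, 0]
    - [0, 0, 0]
  dr:
    - [0, 6.5, 0]
    - [0, 6.5, 0]
    - [0, 6.5, 0]
    - [0, 6.5, 0]
    - [0, 6.5, 0]
    - [0, 6.5, 0]
    - [0, 6.5, 0]
    - [0, 6.5, 0]

```text
time_s: 19.23
eef_pos: [0.4524, -0.1332, 0.3359]
ee_rot: [-89.9, 0.1, -142.3]
ft_force: [-0.1, 0.4, 0.2]
finger_gap: 0.056
```

Emit:
carry_out:
  claw: [0.6, 0.6, 0.6, 0.6, 0.6, 0.6, 0.6]
  delta_pos:
    - [0, 0, 0]
    - [0, 0, 0]
    - [0, 0, 0]
    - [0, 0, 0]
    - [0, 0, 0]
    - [0, 0, 0]
    - [0, 0, 0]
  dr:
    - [0, 6.5, 0]
    - [0, 6.5, 0]
    - [0, 6.5, 0]
    - [0, 6.5, 0]
    - [0, 6.5, 0]
    - [0, 5.5, 0]
    - [0, 0, 0]

```text
time_s: 19.82
eef_pos: [0.4524, -0.1332, 0.3358]
ee_rot: [-90.0, 0.1, 179.7]
ft_force: [-0.7, -0.3, -0.2]
finger_gap: 0.0559
```

Emit:
carry_out:
  claw: [0.6, 0.6, 0.6, 0.6, 0.6, 0.6, 0.6]
  delta_pos:
    - [-27, 0, 15.4]
    - [-27, 0, 15.4]
    - [-27, 0, 15.4]
    - [-27, 0, 15.4]
    - [-27, 0, 15.4]
    - [0, 0, 0]
    - [0, 0, 0]
  dr:
    - [0, 0, 0]
    - [0, 0, 0]
    - [0, 0, 0]
    - [0, 0, 0]
    - [0, 0, 0]
    - [0, 0, 0]
    - [0, 0, 0]

```text
time_s: 20.4
eef_pos: [0.5882, -0.2106, 0.3347]
ee_rot: [-90.0, -0.0, -179.8]
ft_force: [-0.0, -0.0, -0.1]
finger_gap: 0.0555
```

Run:
```python
from h import *
s=r.state();p=tool(s);print(s['time_s'],s['eef_pos'],s['ee_rot'],s['joints'])
Tb=np.array([.588,-.210,.190])
im=r.capture('wrist')[:,:,::-1].copy();cv2.imwrite('pics/w6.png',im)
print(blobs(im,'red')[1],blobs(im,'green')[1],proj('wrist',Tb,p),proj('wrist',Tb+.014*ex,p))
```

```text
20.4 [ 0.58817051 -0.21059698  0.33465737] [-9.00322800e+01 -2.02759681e-02 -1.79842935e+02] [-2.39781073e+01  2.34038810e+01  7.35885680e+01  2.13246655e-02
  8.30392539e+01  6.58622433e+01]
[([313, 221, 14, 37, 392], [319.8, 239.1]), ([264, 258, 35, 3, 105], [281.0, 259.0]), ([0, 289, 33, 46, 775], [17.3, 309.2])] [([222, 263, 29, 34, 474], [236.1, 274.8])] [318.36638657 227.49307641] [318.37918715 215.86519013]
```

View pics/w6.png

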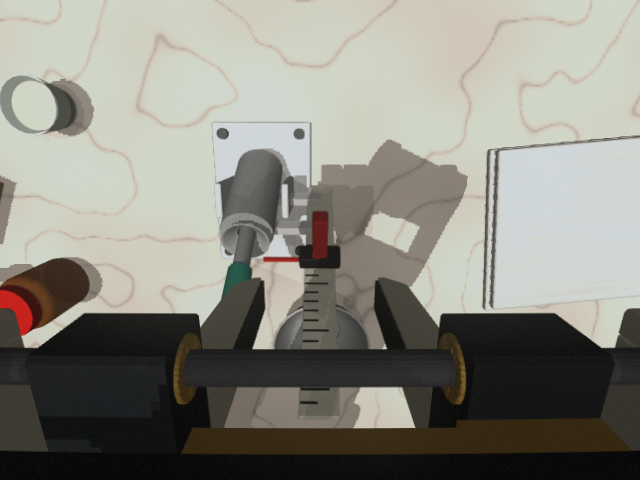

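The tab is at columns 313–327, rows 211–247, almost under the grip point (predicted row 227). I descend and grip it.

Emit:
carry_out:
  claw: [0.6, 0.6, 0.6, 0.6, 0.6, 0.6, 0.6, 0.6]
  delta_pos:
    - [0, 24, 1]
    - [0, 30, 0]
    - [0, 30, 0]
    - [0, 30, 0]
    - [0, 25, 0]
    - [0, 25, 0]
    - [0, 0, 0]
    - [0, 0, 0]
  dr:
    - [0, 0, 0]
    - [0, 0, 0]
    - [0, 0, 0]
    - [0, 0, 0]
    - [0, 0, 0]
    - [0, 0, 0]
    - [0, 0, 0]
    - [0, 0, 0]

```text
time_s: 21.12
eef_pos: [0.5873, -0.2106, 0.1721]
ee_rot: [-90.0, -0.0, -179.9]
ft_force: [-0.1, 0.0, 0.7]
finger_gap: 0.0559
```

Emit:
carry_out:
  claw: [0, 0, 0, 0, 0, 0, 0, 0]
  delta_pos:
    - [0, 0, 0]
    - [0, 0, 0]
    - [0, 0, 0]
    - [0, 0, 0]
    - [0, 0, 0]
    - [0, 0, 0]
    - [0, 0, 0]
    - [0, 0, 0]
  dr:
    - [0, 0, 0]
    - [0, 0, 0]
    - [0, 0, 0]
    - [0, 0, 0]
    - [0, 0, 0]
    - [0, 0, 0]
    - [0, 0, 0]
    - [0, 0, 0]

```text
time_s: 21.78
eef_pos: [0.5881, -0.2111, 0.1716]
ee_rot: [-90.0, 0.0, -180.0]
ft_force: [-0.6, -0.9, 0.9]
finger_gap: 0.014
```

Emit:
carry_out:
  claw: [0, 0]
  delta_pos:
    - [0, 0, 0]
    - [0, 0, 0]
  dr:
    - [0, 0, 0]
    - [0, 0, 0]

```text
time_s: 21.95
eef_pos: [0.5881, -0.2111, 0.1716]
ee_rot: [-90.0, 0.0, -180.0]
ft_force: [-1.3, -0.0, 1.1]
finger_gap: 0.0136
```

Emit:
carry_out:
  claw: [0, 0, 0, 0, 0, 0, 0, 0]
  delta_pos:
    - [2, -3.46, 0]
    - [4, -6.93, 0]
    - [4, -6.93, 0]
    - [5, -8.66, 0]
    - [5, -8.66, 0]
    - [4, -6.93, 0]
    - [0, 0, 0]
    - [0, 0, 0]
  dr:
    - [0, 0, 0]
    - [0, 0, 0]
    - [0, 0, 0]
    - [0, 0, 0]
    - [0, 0, 0]
    - [0, 0, 0]
    - [0, 0, 0]
    - [0, 0, 0]

```text
time_s: 22.62
eef_pos: [0.5638, -0.211, 0.2138]
ee_rot: [-90.0, 0.0, -180.0]
ft_force: [-0.8, -0.7, 2.5]
finger_gap: 0.0134
```

Emit:
carry_out:
  claw: [0, 0, 0, 0, 0, 0]
  delta_pos:
    - [3, -5.2, 0]
    - [4, -6.93, 0]
    - [4, -6.93, 0]
    - [2, -3.46, 0]
    - [0, 0, 0]
    - [0, 0, 0]
  dr:
    - [0, 0, 0]
    - [0, 0, 0]
    - [0, 0, 0]
    - [0, 0, 0]
    - [0, 0, 0]
    - [0, 0, 0]

```text
time_s: 23.12
eef_pos: [0.5509, -0.211, 0.236]
ee_rot: [-90.0, 0.0, -180.0]
ft_force: [-0.1, 0.0, 2.1]
finger_gap: 0.0136
```

Run:
```python
from h import *
s=r.state();p=tool(s);print(s['time_s'],s['eef_pos'],s['ft_force'])
o=[]
for n,(y,x) in dict(side=(270,360),top=(215,400),wrist=(220,200)).items():
    im=r.capture(n)[:,:,::-1].copy();cv2.imwrite(f'pics/{n}7.png',im)
    print(n,blobs(im,'red',8)[1],blobs(im,'green')[1]);o.append(cv2.resize(im[y:y+80,x:x+107],(400,300),interpolation=cv2.INTER_CUBIC))
cv2.imwrite('pics/v7.png',np.vstack([np.hstack(o[:2]),np.hstack([o[2],cv2.resize(cv2.imread('pics/wrist7.png'),(400,300))])]))
```

```text
23.1167 [ 0.55092757 -0.21097424  0.23598206] [-0.14967206  0.04535364  2.12484886]
side [([264, 228, 32, 29, 733], [279.2, 241.9]), ([398, 329, 13, 19, 52], [403.2, 336.4]), ([422, 338, 22, 21, 230], [433.1, 348.1])] [([381, 313, 28, 22, 311], [393.9, 322.6])]
top [([262, 268, 33, 32, 806], [278.4, 283.9]), ([462, 274, 13, 4, 24], [468.1, 275.7])] [([197, 246, 21, 19, 263], [206.0, 254.4]), ([438, 258, 18, 24, 268], [446.6, 269.7])]
wrist [([305, 302, 30, 47, 1185], [319.3, 325.5])] [([174, 259, 47, 55, 1864], [198.8, 288.1])]
```

View pics/v7.png

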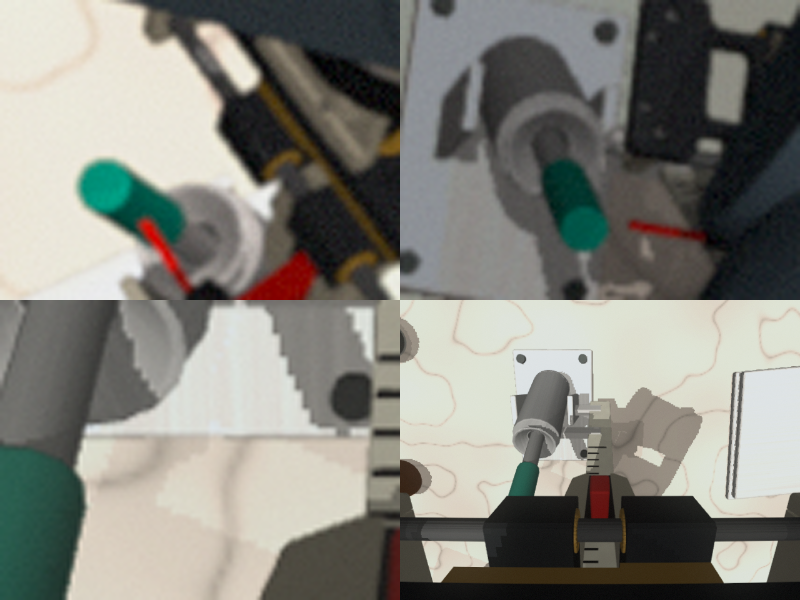

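Side view: the needle tip is at (398.6,329.2) and the cap centre at (387.7,320). Top view: the needle tip is at (461.7,274.5) and the cap at (449.4,276). I'll find the remaining height difference.

```bash
cat > lv.py <<'E'
from h import *
def cap(n,im):
    h=cv2.cvtColor(im,cv2.COLOR_BGR2HSV);m,b=blobs(im,'green')
    q=min(b,key=lambda t:np.hypot(*(np.array(t[1])-((394,323) if n=='side' else (446,270)))))[0]
    x,y,w,hh,_=q;v=np.where(m[y:y+hh,x:x+w]>0,cv2.GaussianBlur(h,(3,3),0)[y:y+hh,x:x+w,2],0).astype(np.uint8)
    th,_=cv2.threshold(v[v>0].reshape(-1,1),0,255,cv2.THRESH_OTSU);k=(v>th).astype(np.uint8)
    _,l,s,c=cv2.connectedComponentsWithStats(k);i=1+np.argmax(s[1:,4]);return c[i]+[x,y],s[i],th
def level(i,nd):
    C={n:cap(n,cv2.imread(f'pics/{n}{i}.png')) for n in('side','top')};print(C)
    A,e=tri([ray(n,C[n][0]) for n in C]);N,f=tri([ray(n,nd[n]) for n in nd])
    d=A-N;print('cap',A.round(4),e,'needle',N.round(4),f,'diff u,ex,y mm',(1e3*np.array([d@u,d@ex,d[1]])).round(1))
    # single-view estimates with known lateral offsets (needle ex=0,y=-22; cap ex=-4)
    for n in nd:
        o,v=ray(n,C[n][0]);
        from scipy.optimize import brentq
        f=lambda s:proj(n,N+s*u-.004*ex+np.array([0,.022,0]))-C[n][0]
        S=np.linspace(-.03,.03,601);print(n,'single',1e3*S[np.argmin([np.hypot(*f(s)) for s in S])],min(np.hypot(*f(s)) for s in S))
E
python3 - <<'E'
from lv import *
level(7,dict(side=(398.6,329.2),top=(461.7,274.5)))
E
```

```text
{'side': (array([387.73825503, 319.22818792]), array([  0,   0,  15,  14, 149], dtype=int32), 115.0), 'top': (array([448.95833333, 275.625     ]), array([  5,  12,  13,  12, 120], dtype=int32), 68.0)}
cap [ 0.5062 -0.1345  0.2314] [np.float64(1.1), np.float64(1.1)] needle [ 0.5119 -0.1567  0.2318] [np.float64(0.9), np.float64(0.9)] diff u,ex,y mm [ 2.5 -5.1 22.2]
side single 2.099999999999998 0.06740261817692374
top single 5.899999999999996 0.9158136475660961
```

Emit:
carry_out:
  claw: [0, 0, 0]
  delta_pos:
    - [1.2, -2.1, 0]
    - [0, 0, 0]
    - [0, 0, 0]
  dr:
    - [0, 0, 0]
    - [0, 0, 0]
    - [0, 0, 0]

```text
time_s: 23.52
eef_pos: [0.55, -0.211, 0.2376]
ee_rot: [-90.0, 0.0, -180.0]
ft_force: [1.4, 0.0, -0.2]
finger_gap: 0.0139
```

Emit:
carry_out:
  claw: [0.2, 0.4, 0.45, 0.45, 0.45, 0.45, 0.45]
  delta_pos:
    - [0, 0, 0]
    - [0, 0, 0]
    - [0, 0, 0]
    - [0, 0, 0]
    - [0, 0, 0]
    - [0, 0, 0]
    - [0, 0, 0]
  dr:
    - [0, 0, 0]
    - [0, 0, 0]
    - [0, 0, 0]
    - [0, 0, 0]
    - [0, 0, 0]
    - [0, 0, 0]
    - [0, 0, 0]

```text
time_s: 24.1
eef_pos: [0.5499, -0.2111, 0.2377]
ee_rot: [-90.0, -0.0, -180.0]
ft_force: [-0.3, 0.0, -0.2]
finger_gap: 0.0419
```

Emit:
carry_out:
  claw: [0.45, 0.45, 0.45, 0.45, 0.45, 0.45, 0.45, 0.45]
  delta_pos:
    - [0, -10, 0]
    - [0, -20, 0]
    - [0, -30, 0]
    - [0, -30, 0]
    - [0, -30, 0]
    - [-30, -10, 20]
    - [-30, 0, 20]
    - [-30, 0, 20]
  dr:
    - [0, 0, 0]
    - [0, 0, 0]
    - [0, 0, 0]
    - [0, 0, 0]
    - [0, 0, 0]
    - [0, 0, 0]
    - [0, 0, 0]
    - [0, 0, 0]

```text
time_s: 24.77
eef_pos: [0.641, -0.2716, 0.3704]
ee_rot: [-89.9, 0.2, -180.0]
ft_force: [-0.0, -1.2, 0.2]
finger_gap: 0.0419
```

Emit:
carry_out:
  claw: [0.45, 0.45, 0.45, 0.45]
  delta_pos:
    - [0, 0, 25]
    - [0, 0, 25]
    - [0, 0, 25]
    - [0, 0, 0]
  dr:
    - [0, 0, 0]
    - [0, 0, 0]
    - [0, 0, 0]
    - [0, 0, 0]

```text
time_s: 25.1
eef_pos: [0.6391, -0.3499, 0.3672]
ee_rot: [-90.0, -0.1, 179.8]
ft_force: [0.4, 0.0, -0.2]
finger_gap: 0.0419
```

Run:
```python
from h import *
s=r.state();p=tool(s);print(s['time_s'],s['eef_pos'],s['ft_force'])
o=[]
for n,(y,x) in dict(side=(290,370),top=(225,410)).items():
    im=r.capture(n)[:,:,::-1].copy();cv2.imwrite(f'pics/{n}8.png',im)
    print(n,blobs(im,'red',8)[1],blobs(im,'green')[1]);o.append(cv2.resize(im[y:y+60,x:x+80],(400,300),interpolation=cv2.INTER_CUBIC))
for n in('side','top'):o.append(cv2.resize(cv2.imread(f'pics/{n}8.png'),(400,300)))
cv2.imwrite('pics/v8.png',np.vstack([np.hstack(o[:2]),np.hstack(o[2:])]))
```

```text
25.1 [ 0.63912031 -0.34991051  0.36718572] [ 0.35068582  0.01252072 -0.19378232]
side [([264, 234, 32, 23, 602], [278.8, 244.0]), ([397, 329, 14, 19, 56], [403.3, 336.6]), ([421, 333, 32, 26, 335], [436.4, 345.5])] [([381, 313, 28, 22, 310], [393.8, 322.6])]
top [([492, 250, 13, 26, 181], [498.0, 262.8]), ([262, 268, 33, 32, 807], [278.4, 283.9]), ([462, 275, 20, 4, 34], [472.0, 276.6])] [([197, 246, 19, 18, 261], [205.9, 254.4]), ([438, 258, 17, 24, 263], [446.4, 269.6])]
```

View pics/v8.png

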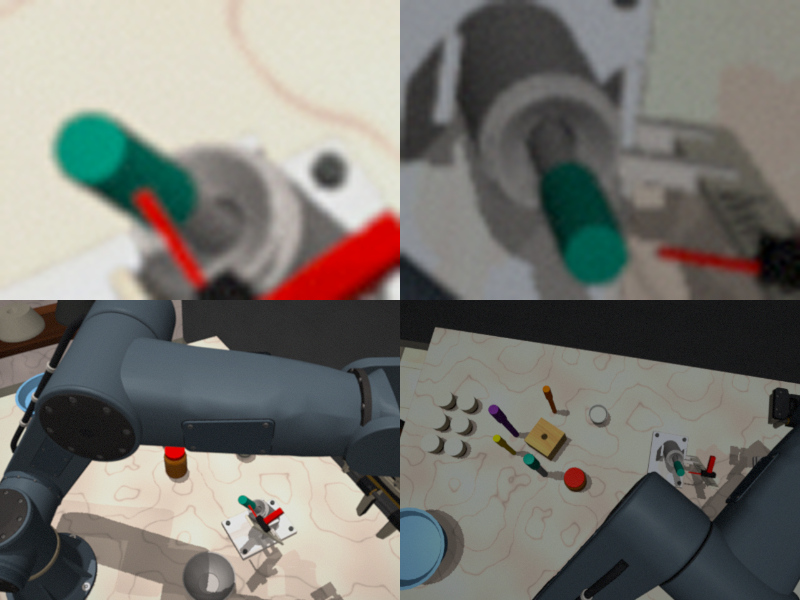

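Both views are clear. Side view: the needle tip is at (397.6,328.4) and the cap at (387.8,319.2). Top view: the needle tip is at (461.4,274.8) and the cap at about (448.6,275.3).

Run:
```python
from lv import *
level(8,dict(side=(397.6,328.4),top=(461.4,274.8)))
im=cv2.imread('pics/top8.png')
```

```text
{'side': (array([387.60273973, 319.0890411 ]), array([  0,   0,  15,  14, 146], dtype=int32), 114.0), 'top': (array([448.64655172, 275.56896552]), array([  4,  12,  13,  12, 116], dtype=int32), 70.0)}
cap [ 0.5063 -0.134   0.2311] [np.float64(1.1), np.float64(1.1)] needle [ 0.5107 -0.1557  0.2336] [np.float64(0.7), np.float64(0.7)] diff u,ex,y mm [-0.  -5.1 21.7]
side single -1.5000000000000013 0.1660784063302086
top single 4.199999999999996 0.6674303255091852
```

```bash
python3 -c "
from station import r
print(r.hand_in(), r.state()['time_s'])"
```

```text
the job is handed in; nothing more can be done
the job is handed in; nothing more can be done
```

I put the small green-blue gauge rod into the cylinder, slid the pointer level with its top end, and handed the job in at about 25 s of the 54 s allowed.

- **Rod:** I lowered it down the bore in small steps until contact, which peaked at about 33 N along the bore's axis. I eased that back to about 4 N before letting go. The tip stopped about 107 mm below the mouth, near the low end of the stated range.
- **Pointer:** I slid it about 76 mm by its tab and released it. The two-camera check put needle and rod top level, to 0.0 mm.
- **Checks that disagreed:** judged from one camera alone, the level came out at −1.5 mm (side) and +4.2 mm (top, which is weak in that direction). I therefore take the needle to be level to about 2 mm. The rod also leans about 4–5 mm at its top from play in the bore.
- **Bystanders:** the jar's lid stayed at the same pixels in the top camera throughout. For the bowl and cup I only looked at the last pictures, where both appeared in place. The gripper was clear of everything at hand-in.

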